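# Tip the end caps into their compartment of the stock box

### The job

Refill the stock box with racket-handle end caps: nudge the stiff three-compartment box along its guide until the mark on the compartment that already holds an end cap stands at the pointer in line with the trough's spout, then tip the spout end of the trough down (it has thumb ledges for this beside the spout) so that all four caps slide into that compartment. Let the trough come back level, with the box still at its mark, the overgrip roll and the dampener still in the box, and the other things on the bench left where they are.

Things in the scene. Friction and masses are not known exactly. Their poses are not given: they have to be found in the camera images.
- pointer (a point): Tip of the fixed steel pointer in the middle of the guide's near (robot) side, 61 mm above the bench, level with the box's rim. Axes of the whole station: x square to the guide, from the near side towards the trough's closed rear end; y along the guide, to the left; z up. The trough's centre line lies in this point's x-z plane.
- hinge (a point): Middle of the trough's hinge axis, 118 mm above the bench, 184.5 mm along the station's +x from the pointer; the axis runs along y. Polished steel trough, 60 mm wide (54 inside), 250 mm long: from the open spout end 85 mm on the near side of the axis to the closed rear end 165 mm beyond it; floor 12 mm, side rims 46 mm above the axis.
- trough (a joint): Tilt of the trough in rad: 0 level, resting on a post; grows as the spout (near) end goes down; stop at 0.62. Its own weight brings it back level when let go, damped, in under a second. 4 to 5 N pressed down on a ledge tips it slowly. The caps start to slide at a tilt of 0.25 to 0.42 and go on while it is held there or steeper.
- ledge_left (a point): Top centre of the left (+y) thumb ledge, a flat steel plate 34 mm (x) by 30 mm sticking out of the trough's rim by the spout: 66 mm on the near side of the hinge axis, 46 mm left of the trough's centre line, 46 mm above the axis (164 mm above the bench when level). It turns with the trough; from level to the stop it goes down 47 mm and shifts 14 mm towards the near side.
- ledge_right (a point): The same on the right (-y) side.
- box: Grey sheet-steel stock box 126 (x) by 228 (y, along the guide) by 60 mm high, 0.75 kg, walls 3 mm, three equal compartments in a row along y. Origin: centre of its underside, 6 mm above the bench. Loose in a guide with rails 20 mm high above the bench, free to move 90 mm either way from the pointer; needs 3 to 7 N to slide and stays where left.
- bin_a (a point): Centre of the floor (9 mm above the bench) of the left compartment, 120 by 72 mm inside, 75 mm to +y of the box's centre. A steel clip on the near rim marks the middle of each compartment: it is at its mark when this point and the pointer have the same y in the station's axes.
- bin_b (a point): The same for the middle compartment, at the box's centre. To nudge the box, push its end walls (outer faces 114 mm from its centre along y) on their near half: the spout and ledges overhang the far part of the box. The guide's end stops are 16 mm high above the bench.
- bin_c (a point): The same for the right compartment, 75 mm to -y of the box's centre.
- stock_cap: The end cap already lying in one of the three compartments, the same shape as the four in the trough. It shows which compartment is the one for the caps.
- cap1: One of the four end caps lying in the trough: black octagonal plastic cap with a flared foot, 31 mm across the foot, 27 mm across the body, 24 mm high with foot down, 15 g. Origin 12 mm above the underside of its foot.
- cap2: One of the four end caps lying in the trough: black octagonal plastic cap with a flared foot, 31 mm across the foot, 27 mm across the body, 24 mm high with foot down, 15 g. Origin 12 mm above the underside of its foot.
- cap3: One of the four end caps lying in the trough: black octagonal plastic cap with a flared foot, 31 mm across the foot, 27 mm across the body, 24 mm high with foot down, 15 g. Origin 12 mm above the underside of its foot.
- cap4: One of the four end caps lying in the trough: black octagonal plastic cap with a flared foot, 31 mm across the foot, 27 mm across the body, 24 mm high with foot down, 15 g. Origin 12 mm above the underside of its foot.
- grip_roll: White overgrip roll in another compartment: plain round cylinder, 29 mm diameter, 26 mm high, upright, origin at its centre.
- damper: Flat rubber string dampener in the third compartment: long rounded bar 50 by 14 by 12 mm, origin at its centre.
- start_clamp: Bystander: starting clamp, 125 mm long, 18 mm high, lying on the bench left of the trough's stand. Origin at its middle, underside.
- string_reel: Bystander: flat white string reel, 104 mm diameter, 34 mm high, lying on the bench right of the trough's stand. Origin: centre of its underside.
- awl: Bystander: awl, 150 mm long, lying on the bench beyond the left end of the guide. Origin near its middle, underside.
- string_pack: Bystander: flat black string packet, 92 by 130 by 12 mm, lying at the left of the bench. Origin: centre of its underside.
- grip_tub: Bystander: clear tub of overgrips, 80 mm diameter, 85 mm high, at the right of the bench. Origin: centre of its underside.

How it is judged:
By the outcome, as a careful person would: the job done as asked, in the order asked, and still so for the second after the job is handed in, with the robot touching nothing.
It also fails if it takes over 51 s, if anything falls off the work surface, if the arm or the gripper's body presses on something with over 40 N, if the wrist force passes 120 N, or if a joint passes its speed limit or range.

### The arm

A 6-joint arm with a two-finger parallel gripper is mounted at the origin on the work surface. World frame = base frame: x ahead of the robot, y to its left, z up, the work surface at z = 0. Lengths are in m, angles in rad, forces in N, time in s.
With the tool pointing down it reaches from about 0.35 to 0.775 m from the base axis. Payload 5.5 kg.
Tool frame: the origin (TCP) lies on the centre line of the jaws, within the pads' length; the fingertips stand 11 mm ahead of it and the grasp point (between the pads) lies 8 mm behind it; z points along the fingers, y is the line along which they close (so a half turn about z gives the same grasp; the last joint's range is limited). The gripper opens to 85 mm and grips with 20 to 120 N. Pads are 22 mm wide; open, the fingers measure 114 mm over their backs; the gripper's body (76 mm by 85 mm) begins 54 mm behind the grasp point. The pads swing forward as they close: fully open they stand 13 mm farther back than shut.
Start: joints at [1.08, 0.313, 0.046, 1.304, 0, 1.431], TCP at [0.198, 0.54, 0.242] pointing down, gripper open.
Joint ranges: [-2.76, 2.76], [-0.86, 1.69], [-1.03, 1.26], [-2.2, 2.34], [-1.47, 1.5], [-3.14, 3.14]. Speed limits (rad/s): [2.57, 2.57, 3.14, 3.14, 3.14, 3.14].

### API

Orientations are given as a rotation vector (axis times angle).
In Python, from workcell import * gives the robot as it stands. The module is installed in compiled form; this text tells all that it offers. Calls block until the motion is done:
- move_ptp(position, orientation): joint-space move of the TCP to a pose.
- servo_line(position, rot=None, speed=0.15, until_force=None): straight line of the TCP; rot=None keeps the orientation; speed is the mean speed in m/s. With until_force (N) it stops when the force on the tool has changed by that much, and returns True; else False.
- move_j(angles): joint-space move.
- move_gripper(opening, force=None): finger opening in m; force is the grip in N (None keeps the last); returns when the fingers have stopped.
- sleep(seconds).
- ik(position, orientation): joint angles nearest the present ones, or None.
- grab_frame(name): name is "scene" or "side" or "wrist"; returns (picture, depth): 420x560x3 uint8, blue, green, red; 420x560 float32, m along the optical axis (not along the pixel's ray), 0 where there is no reading.
- camera_params(name): a dict with "fx", "fy", "cx", "cy" (pixels), "R" (3x3) and "t" (3): a world point X has camera coordinates R X + t. Camera axes: x right, y down, z forward; pixel columns grow to the right and rows downward; lengths in m; the calibration is good to about 2 mm. A picture is of the moment at which its call begins: read the wrist's pose just before it. camera_params takes no time and is no camera call; for the wrist camera it gives the pose at the moment of the call.
A pose or a line that the arm cannot do raises PlanningError and nothing moves.
- sign_off(): hands the job in; it is judged then, once.
Trained networks look in the newest picture that a camera, given by its name, has taken for a name from the list of things; names that differ only in an ending like _2 or _b are one class to them, and where a whole thing is asked for, a point or a joint stands for the part that bears it (a point fixed in the world has none). Each returns a list of dicts, best first, with "score" (0 to 1); they miss things now and then, are a little off and sometimes report something else, mostly with a low value. They report only what shows in the picture. A call takes as long as a camera call.
- boxes_of(camera, name): "location" ([column, row] as shares, 0 to 1, of the picture: columns of its width, rows of its height, amid what is visible of it).
- cut_out(camera, name): "region" (420x560 bool, what is visible of it) and "location" ([column, row] as shares, 0 to 1, of the picture: columns of its width, rows of its height, amid what is visible of it).
- pinpoint(camera, name): "location" ([column, row] as shares, 0 to 1, of the picture: columns of its width, rows of its height: a listed point, or the origin of a listed thing).
Readings, each from a call of its own:
- read_t(): time.
- read_joints(): joint angles.
- read_joint_velocities(): joint speeds.
- read_joint_torque(): joint torques, N m.
- read_eef_pos(): TCP position.
- read_tcp_rot(): TCP orientation.
- read_contact_force(): force on the tool from outside, world axes, zero at the start.
- read_wrist_torque(): the same for the moment, N m.
- read_width(): finger opening in m.
- read_grip_force(): force on a finger pad.
Only numpy, scipy, OpenCV 4.12 (cv2) and the standard library are available. Lean on these libraries where they do the work, as an engineer would, in place of code of your own. Each camera call takes 0.05 s, during which the arm holds its last target. There are 200 camera calls.

## Working session

There is one attempt and no reset: what is moved stays moved. The work goes in short steps, each a Python script; the robot and the scene stay as the last script left them, time stands still between calls to the robot, and variables do not carry over. Pictures are saved under pics/ and viewed, at most 10 in all, crops included, and the job is handed in when it is done.

```bash
mkdir -p pics
cat > h.py <<'E'
from workcell import *
import numpy as np, cv2
def ray(cam,loc,z,P=None):
    P=P or camera_params(cam); R=np.array(P['R']);t=np.array(P['t'])
    u=loc[0]*560;v=loc[1]*420
    d=R.T@np.array([(u-P['cx'])/P['fx'],(v-P['cy'])/P['fy'],1]);c=-R.T@t
    return c+d*(z-c[2])/d[2]
def proj(cam,X):
    P=camera_params(cam);c=np.array(P['R'])@X+np.array(P['t'])
    return [P['fx']*c[0]/c[2]+P['cx'],P['fy']*c[1]/c[2]+P['cy']]
E
python3 - <<'E'
from h import *
Z=dict(pointer=.061,hinge=.118,ledge_left=.164,ledge_right=.164,bin_a=.009,bin_b=.009,bin_c=.009,stock_cap=.021,box=.006,grip_roll=.022,damper=.015,cap1=.142)
ims=[]
for c in("scene","side"):
    im,d=grab_frame(c);ims.append(im);cv2.imwrite(f"pics/{c}0.png",im)
    for n,z in Z.items():
        for r in pinpoint(c,n)[:4 if n=='cap1' else 2]:
            print(c,n,round(r['score'],2),np.round(np.array(r['location'])*[560,420]),np.round(ray(c,r['location'],z),4))
print(read_t(),read_tcp_rot())
E
```

```text
scene hinge 0.79 [297. 221.] [0.6344 0.0601 0.118 ]
scene ledge_left 0.93 [327. 189.] [0.534  0.0896 0.164 ]
scene ledge_left 0.52 [296. 219.] [0.6813 0.0798 0.164 ]
scene ledge_right 0.84 [290. 187.] [0.5727 0.0063 0.164 ]
scene bin_a 0.82 [346. 234.] [0.4909 0.1372 0.009 ]
scene bin_a 0.58 [321. 228.] [0.5037 0.0685 0.009 ]
scene bin_b 0.82 [346. 234.] [0.4909 0.1372 0.009 ]
scene bin_b 0.58 [321. 228.] [0.5037 0.0685 0.009 ]
scene bin_c 0.82 [346. 234.] [0.4909 0.1372 0.009 ]
scene bin_c 0.58 [321. 228.] [0.5037 0.0685 0.009 ]
scene stock_cap 0.69 [323. 219.] [0.4769 0.0606 0.021 ]
scene stock_cap 0.57 [347. 289.] [0.6881 0.2206 0.021 ]
scene box 0.93 [322. 229.] [0.5026 0.07   0.006 ]
scene damper 0.49 [352. 231.] [0.4789 0.1478 0.015 ]
scene damper 0.24 [322. 229.] [0.5131 0.076  0.015 ]
scene cap1 0.7 [280. 239.] [0.7366 0.0713 0.142 ]
scene cap1 0.52 [279. 251.] [0.7716 0.0877 0.142 ]
scene cap1 0.49 [348. 229.] [0.6309 0.1854 0.142 ]
scene cap1 0.45 [295. 218.] [0.6531 0.0623 0.142 ]
side pointer 0.93 [341. 234.] [0.4439 0.0139 0.061 ]
side pointer 0.74 [280. 218.] [ 0.651  -
[... 416 characters left out ...]
55.] [0.5013 0.0641 0.009 ]
side bin_b 0.63 [321. 246.] [0.5072 0.018  0.009 ]
side bin_c 0.78 [324. 255.] [0.5013 0.0641 0.009 ]
side bin_c 0.63 [321. 246.] [0.5072 0.018  0.009 ]
side stock_cap 0.58 [269. 226.] [ 0.691  -0.0792  0.021 ]
side stock_cap 0.53 [332. 252.] [0.4747 0.0609 0.021 ]
side box 0.58 [325. 260.] [0.4983 0.086  0.006 ]
side damper 0.47 [343. 233.] [ 0.4304 -0.0554  0.015 ]
side damper 0.42 [324. 258.] [0.5022 0.0879 0.015 ]
side cap1 0.61 [253. 221.] [0.7307 0.0668 0.142 ]
side cap1 0.48 [267. 218.] [0.6868 0.0487 0.142 ]
side cap1 0.44 [241. 223.] [0.7687 0.0784 0.142 ]
side cap1 0.43 [279. 215.] [0.6505 0.0299 0.142 ]
1.3 [5.48217379e-01 3.09338812e+00 1.08936191e-04]
```

View pics/scene0.png

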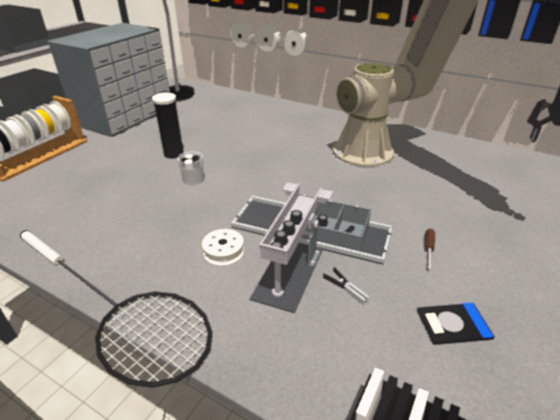

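View pics/side0.png

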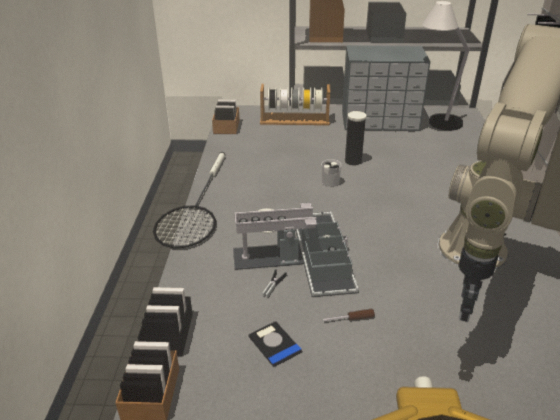

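```bash
cat >> h.py <<'E'
from scipy.spatial.transform import Rotation as Ro
def down(yaw):  # tool z down, tool y along station y
    return (Ro.from_euler('z',yaw)*Ro.from_rotvec([0,np.pi,0])).as_rotvec()
E
python3 - <<'E'
from h import *
move_gripper(0.0)
move_ptp([.45,.05,.40],down(.3))
print(read_joints(),read_t())
P=camera_params("wrist");print(-np.array(P['R']).T@P['t'],P['R'][2])
im,d=grab_frame("wrist");cv2.imwrite("pics/w0.png",im);np.save("d0.npy",d)
Z=dict(pointer=.061,ledge_left=.164,ledge_right=.164,bin_a=.009,stock_cap=.021,box=.006,grip_roll=.022,damper=.015,cap1=.142,awl=0.01)
for n,z in Z.items():
        for r in pinpoint("wrist",n)[:4]:
            print(n,round(r['score'],2),np.round(np.array(r['location'])*[560,420]),np.round(ray("wrist",r['location'],z,P),4))
E
```

```text
[-6.60346971e-02  7.76441699e-02  1.35945253e-01  1.62941003e+00
  1.77572744e-04 -3.66648500e-01] 4.125
[0.37745824 0.02705897 0.53112353] [ 0.28686666  0.08879012 -0.95384686]
pointer 0.6 [268. 154.] [0.4422 0.0291 0.061 ]
ledge_left 0.64 [286. 257.] [0.5522 0.0904 0.164 ]
ledge_left 0.25 [437. 310.] [0.568  0.3182 0.164 ]
ledge_right 0.56 [216. 252.] [ 5.73e-01 -4.00e-04  1.64e-01]
ledge_right 0.34 [437. 202.] [0.4239 0.2492 0.164 ]
ledge_right 0.18 [262. 155.] [0.4317 0.0219 0.164 ]
bin_a 0.96 [284. 192.] [0.5065 0.0762 0.009 ]
bin_a 0.94 [322. 196.] [0.4923 0.1424 0.009 ]
bin_a 0.91 [239. 184.] [ 0.5153 -0.0046  0.009 ]
stock_cap 0.84 [278. 176.] [0.479  0.0556 0.021 ]
box 0.71 [282. 193.] [0.5088 0.0727 0.006 ]
grip_roll 0.75 [248. 175.] [0.4913 0.007  0.022 ]
damper 0.74 [322. 191.] [0.4827 0.1379 0.015 ]
damper 0.43 [249. 280.] [0.6897 0.0624 0.015 ]
cap1 0.58 [439. 201.] [0.4243 0.2638 0.142 ]
cap1 0.48 [244. 298.] [0.6453 0.0547 0.142 ]
awl 0.94 [437. 201.] [0.4408 0.3405 0.01  ]
awl 0.48 [325. 284.] [0.6594 0.2063 0.01  ]
```

View pics/w0.png

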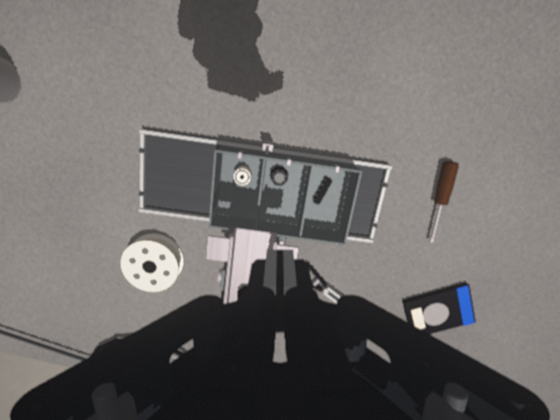

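```bash
cat > look.py <<'E'
from h import *
from scipy.optimize import least_squares
def meas(name=None,which='b'):
    P=camera_params("wrist")
    im,d=grab_frame("wrist")
    if name: cv2.imwrite(f"pics/{name}.png",im)
    o=[]
    for n in ("pointer","ledge_left","ledge_right","bin_a"):
        for r in pinpoint("wrist",n)[:3]:
            if r['score']>.4: o.append((n,np.array(r['location'])*[560,420],r['score']))
    R=np.array(P['R']);t=np.array(P['t'])
    def pr(X):
        c=R@X+t; return np.array([P['fx']*c[0]/c[2]+P['cx'],P['fy']*c[1]/c[2]+P['cy']])
    def model(p):
        c,s=np.cos(p[2]),np.sin(p[2]); W=lambda x,y,z:np.array([p[0]+c*x-s*y,p[1]+s*x+c*y,z])
        return dict(pointer=[W(0,0,.061)],ledge_left=[W(.1185,.046,.164)],ledge_right=[W(.1185,-.046,.164)],
          bin_a=[W(p[4],p[3]+k*.075,.009) for k in(1,0,-1)])
    def f(p):
        m=model(p);e=[]
        for n,q,s in o:
            e.append(min((pr(X)-q for X in m[n]),key=np.linalg.norm))
        return np.concatenate(e)
    r=least_squares(f,[.442,.029,.2,.035,.068],loss='soft_l1')
    print("px,py,yaw,off,bx",np.round(r.x,4));
    for (n,q,s),e in zip(o,f(r.x).reshape(-1,2)): print(n,round(s,2),np.round(q),np.round(e,1))
    return r.x,im
E
python3 - <<'E'
from look import *
move_ptp([.45,.05,.32],down(.2))
p,im=meas("w1")
print(read_t())
E
```

```text
px,py,yaw,off,bx [ 0.2982  0.2585  0.1852 -0.2213  0.1687]
pointer 0.95 [263. 164.] [213.  -79.5]
ledge_right 0.42 [471. 201.] [-1.5  2.6]
bin_a 0.89 [237. 202.] [0.  1.5]
bin_a 0.7 [334. 205.] [ 2.  -0.1]
bin_a 0.68 [289. 205.] [-2.2 -0.9]
5.3417
```

View pics/w1.png

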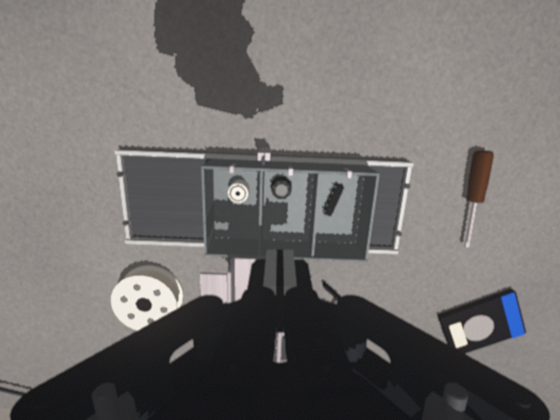

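Run:
```python
from h import *
im=cv2.imread("pics/w1.png");cv2.imwrite("pics/w1c.png",cv2.resize(im[135:275,100:430],None,fx=2.4,fy=2.4,interpolation=cv2.INTER_CUBIC))
f=lambda u,v,z:np.round(ray("wrist",[u/560,v/420],z),4)
a,b=f(118,151,.02),f(411,163,.02);print(a,b,np.arctan2(-(b-a)[0],(b-a)[1]),np.linalg.norm(b-a))
a,b=f(126,243,.02),f(398,252,.02);print(a,b,np.arctan2(-(b-a)[0],(b-a)[1]),np.linalg.norm(b-a))
a,m,b=f(231,168,.066),f(290,171,.066),f(349,174,.066);print(a,m,b,np.arctan2(-(b-a)[0],(b-a)[1]),np.linalg.norm(b-a))
print(f(263,164,.061),f(263,157,.061),f(217,287,.164))
```

```text
[ 0.4756 -0.1785  0.02  ] [0.4103 0.2318 0.02  ] 0.1578281639693086 0.4154638131053052
[ 0.6163 -0.1607  0.02  ] [0.5477 0.2573 0.02  ] 0.16266478901985676 0.42359173740761275
[ 0.4583 -0.0131  0.066 ] [0.4472 0.0618 0.066 ] [0.436  0.1371 0.066 ] 0.14739201652756354 0.15184640265742222
[0.446 0.026 0.061] [0.4372 0.0244 0.061 ] [0.5696 0.0035 0.164 ]
```

View pics/w1c.png

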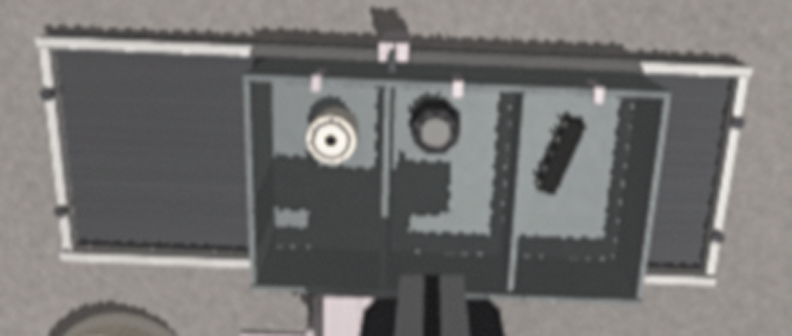

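```bash
cat >> h.py <<'E'
YAW=.158; Pp=np.array([.444,.026])
def W(x,y,z,):
    c,s=np.cos(YAW),np.sin(YAW); return [Pp[0]+c*x-s*y,Pp[1]+s*x+c*y,z]
def S(p):
    c,s=np.cos(YAW),np.sin(YAW);d=np.array(p[:2])-Pp; return np.array([c*d[0]+s*d[1],-s*d[0]+c*d[1],p[2]])
D=down(YAW)
E
python3 - <<'E'
from h import *
move_ptp(W(.042,.192,.16),D)
servo_line(W(.042,.192,.044),speed=.12)
print(read_contact_force())
hit=servo_line(W(.042,.135,.044),speed=.02,until_force=2)
y=S(read_eef_pos())[1];print(hit,S(read_eef_pos()),read_contact_force())
if hit and .145<y<.185:
    servo_line(W(.042,y-.0349,.044),speed=.02)
    print(S(read_eef_pos()),read_contact_force())
    servo_line(W(.042,y-.0349+.02,.044),speed=.1)
servo_line(W(.042,.175,.16),speed=.15)
move_ptp([.45,.05,.32],down(.2))
im,d=grab_frame("wrist");cv2.imwrite("pics/w2.png",im)
cv2.imwrite("pics/w2c.png",cv2.resize(im[140:270,180:380],None,fx=4,fy=4,interpolation=cv2.INTER_CUBIC))
for n,z in(("pointer",.061),("bin_b",.009),("stock_cap",.021),("grip_roll",.022),("damper",.015)):
    for r in pinpoint("wrist",n)[:3]: print(n,round(r['score'],2),S(ray("wrist",r['location'],z)).round(4))
print(read_t())
E
```

```text
[ 0.06992728 -0.53719988  0.11494546]
True [0.0415898  0.16408092 0.04365704] [1.22401373 0.25210098 0.14540886]
[0.04201877 0.1291736  0.04403496] [-1.13697004  2.08715263 -0.82202785]
pointer 0.88 [0.0001 0.0019 0.061 ]
bin_b 0.86 [0.0655 0.0732 0.009 ]
bin_b 0.75 [ 0.0655 -0.0721  0.009 ]
bin_b 0.55 [0.0653 0.0062 0.009 ]
stock_cap 0.83 [ 0.0423 -0.0104  0.021 ]
grip_roll 0.87 [ 0.0481 -0.0666  0.022 ]
damper 0.81 [0.0628 0.0694 0.015 ]
13.2833
```

View pics/w2c.png

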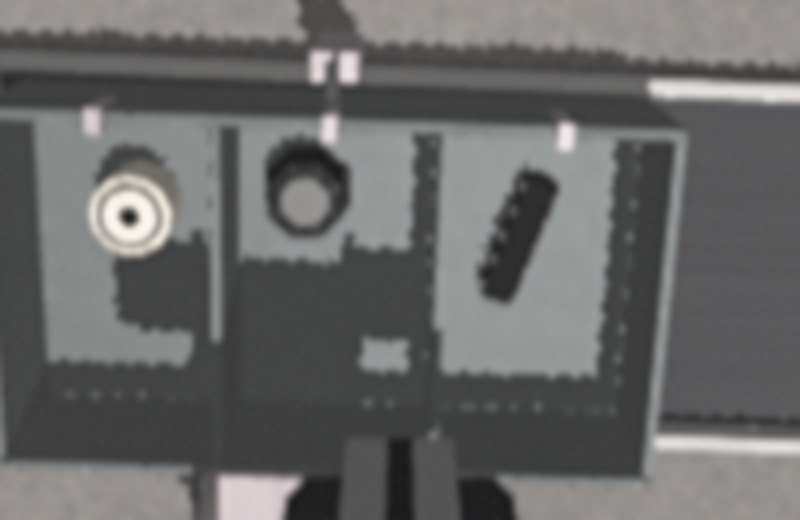

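Run:
```python
from h import *
move_ptp(W(.1185,.049,.23),D)
hit=servo_line(W(.1185,.049,.168),speed=.05,until_force=2)
z0=read_eef_pos()[2];print(hit,z0,read_contact_force())
assert .168<z0<.185
def wp(th): 
    c,s=np.cos(th),np.sin(th)
    return W(.1845-.066*c-.046*s,.049,z0+.046*c-.066*s-.046+.011*np.tan(th))
for th in(.1,.2,.3,.4,.48,.56):
    h=servo_line(wp(th),speed=.035,until_force=25); print(th,h,S(read_eef_pos()).round(4),np.round(read_contact_force(),1))
    if h: break
sleep(1.5)
ims=[grab_frame(c)[0] for c in("side","scene")]
cv2.imwrite("pics/tilt.png",np.hstack([cv2.resize(i,None,fx=4,fy=4,interpolation=cv2.INTER_CUBIC) for i in (ims[0][180:310,220:320+0],ims[1][165:295,250:350])]))
print(np.round(read_contact_force(),1),read_t())
```

```text
True 0.1741220521395517 [0.97534519 0.37560937 3.77914552]
0.1 False [0.1141 0.0491 0.1687] [-2.8 -0.4  5.5]
0.2 False [0.1105 0.0491 0.1624] [-3.1 -0.5  4.7]
0.3 False [0.1075 0.049  0.1559] [-2.9 -0.5  3.7]
0.4 False [0.1053 0.049  0.1493] [-5.1 -1.   3.6]
0.48 False [0.1046 0.049  0.144 ] [-2.6 -0.6  2.4]
0.56 False [0.1042 0.049  0.1389] [-3.1 -0.1  2.2]
[-2.2 -0.9  1.5] 18.4917
```

View pics/tilt.png

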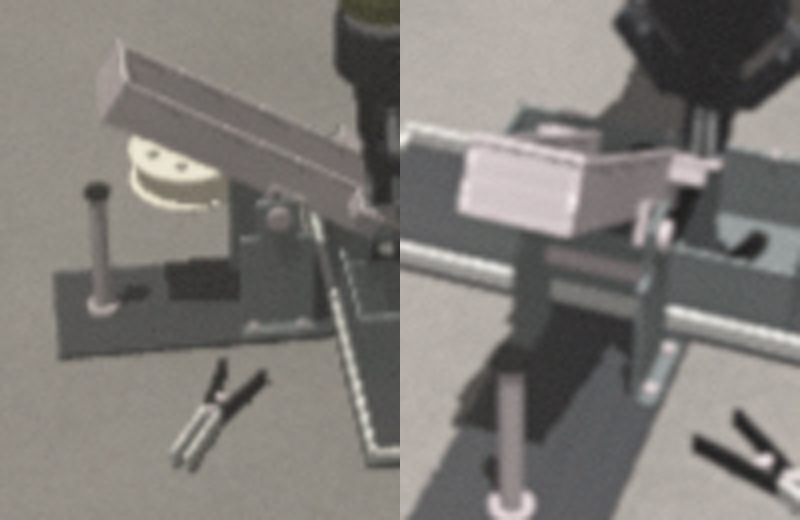

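Run:
```python
from h import *
sleep(1)
z0=.1741
def wp(th): 
    c,s=np.cos(th),np.sin(th)
    return W(.1845-.066*c-.046*s,.049,z0+.046*c-.066*s-.046+.011*np.tan(th))
for th in(.4,.2,0): servo_line(wp(th),speed=.04)
servo_line(W(.1185,.049,.25),speed=.1)
move_ptp([.45,.05,.32],down(.2)); sleep(.5)
im,d=grab_frame("wrist")
for n,z in(("pointer",.061),("bin_b",.009),("cap1",.021),("grip_roll",.022),("damper",.015)):
    for r in pinpoint("wrist",n)[:5]: print(n,round(r['score'],2),S(ray("wrist",r['location'],z)).round(4))
i2=grab_frame("scene")[0]; i3=grab_frame("side")[0]
R=lambda i,s:cv2.resize(i,s,interpolation=cv2.INTER_CUBIC)
cv2.imwrite("pics/end.png",np.hstack([R(im[140:290,180:380],(480,360)),np.vstack([R(i2[165:295,240:400],(222,180)),R(i3[180:310,220:380],(222,180))])]))
print(read_t())
```

```text
pointer 0.73 [0.     0.0023 0.061 ]
bin_b 0.74 [0.0713 0.0021 0.009 ]
bin_b 0.65 [0.0659 0.0743 0.009 ]
cap1 0.78 [0.0596 0.008  0.021 ]
cap1 0.71 [0.0359 0.0204 0.021 ]
cap1 0.67 [ 0.0314 -0.0245  0.021 ]
cap1 0.57 [ 0.0843 -0.0145  0.021 ]
grip_roll 0.58 [ 0.044  -0.0682  0.022 ]
grip_roll 0.33 [0.2522 0.3659 0.022 ]
damper 0.58 [0.058  0.0677 0.015 ]
23.3
```

View pics/end.png

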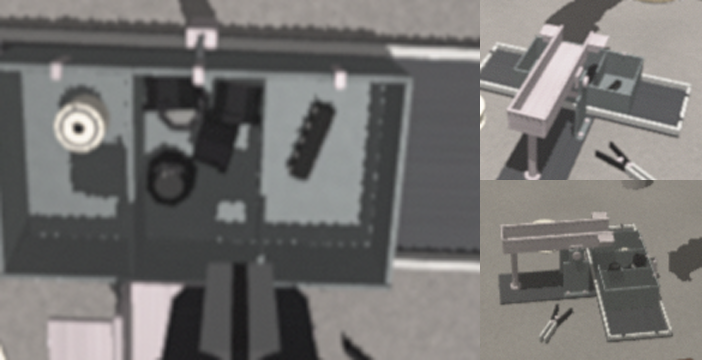

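Run:
```python
from h import *
i2=grab_frame("scene")[0]; im=grab_frame("wrist")[0]
R=lambda i,s:cv2.resize(i,s,interpolation=cv2.INTER_CUBIC)
w=cv2.convertScaleAbs(im[150:250,220:300],alpha=2,beta=20)
cv2.imwrite("pics/end2.png",np.hstack([R(w,(400,500)),R(i2[175:275,255:335],(400,500))]))
```

```text
(no output)
```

View pics/end2.png

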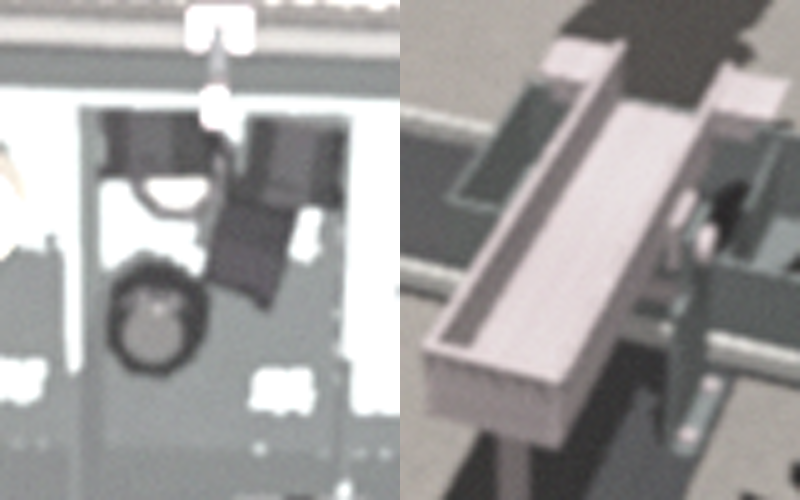

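The trough is empty and level. The middle compartment holds four caps plus the stock cap's ring at left (175,190), and its clip (215,105) stands at the pointer (217,70).

```bash
python3 -c "
from workcell import *
print(sign_off(),read_t())"
```

```text
the job is handed in; nothing more can be done
the job is handed in; nothing more can be done
```

I handed the job in at about 23 s: the middle compartment is within about 1 mm of its mark, all four caps slid into it beside the stock cap, the trough is back level, and the overgrip roll and dampener are still in the box.

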